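Feed the mortised block up the sloped work board

TASK

On the sloped work board two timber blocks lie at the low end, each in its own lane. Push the pale block with the mortise pocket up its lane, keeping it sliding on the board rather than lifting or flinging it, and leave it resting squared up against the green stop at the top. Leave the plain brown block where it lies.

Things in the scene. Friction and masses are not known exactly. Their poses are not given: they have to be found in the camera images.
- mortised_block: The workpiece: loose pale wood block, 50 wide (its x), 90 long (its y, along the lane), 36 mm high (z), about 0.1 kg, with a dark 20 x 40 mm pocket, 26 mm deep, in its top. Origin: centre of its underside. Starts flat on the level foot of the board, in either lane, its +y end facing uphill; the end to push is its -y end, 45 mm from the origin.
- brown_block: Bystander: loose plain dark brown block of the same size, 50 x 90 x 36 mm, no pocket, lying in the other lane. Origin: centre of its underside; axes as for the pale block. To be left where it is.
- bed: Slope of the fixed plywood board, with a green stop bar (25 mm high, 18 thick, 176 wide) across its top. Origin: on the slope's surface at the foot of the stop's face, mid-width. y points up the slope (8 degrees), x across, z out of the surface. Stop face: plane y = 0; a block against it has its origin at y = -45 mm. Wood on wood: a block left on the slope stays put.
- slope_foot (a point): Mid-width point on the surface where the slope begins, 207 mm below the stop; axes as bed. Below it the board runs on level for 140 mm, 12 mm above the table, then steps down. Two lanes, each 64 mm wide, centres 44 mm either side of mid-width (x), run the whole length between dark rails 10 mm high; middle rail 24 mm wide, outer ones 12.

How it is judged:
At the end, for the whole second after the job is handed in: The pale mortised block lies flat in a lane on the slope, pocket up, its uphill end within 12 mm of the green stop and square to it within 10 degrees, at rest; the brown block is within 20 mm of where it started (y of mortised_block in the frame of bed between -0.057 and -0.035 m and z of mortised_block in the frame of bed between -0.007 and 0.007 m and x of mortised_block in the frame of bed between -0.062 and 0.062 m and angle between the y axis of mortised_block and the y axis of bed, either way round below 0.175 rad and angle between mortised_block's own z axis and vertical below 0.3 rad and linear speed of mortised_block below 0.01 m/s and distance of brown_block from where it was at the start of the episode below 0.02 m); the robot touches nothing.
It fails at once if the pale block was lifted more than about 20 mm off the board (z of mortised_block in the frame of bed above 0.03 m).
It fails at once if the pale block was flung (faster than 0.5 m/s) (linear speed of mortised_block above 0.5 m/s).
It fails at once if the brown block was moved by more than 20 mm (distance of brown_block from where it was at the start of the episode above 0.02 m).
It also fails if it takes over 37 s, if anything falls off the work surface, if the arm or the gripper's body presses on something with over 40 N, if the wrist force passes 120 N, or if a joint passes its speed limit or range.

ROBOT

A 7-joint arm with a two-finger parallel gripper is mounted at the origin on the work surface. World frame = base frame: x ahead of the robot, y to its left, z up, the work surface at z = 0. Lengths are in m, angles in rad, forces in N, time in s.
With the tool pointing down it reaches from about 0.35 to 0.9 m from the base axis. Payload 19.9 kg.
Tool frame: the origin (TCP) lies on the centre line of the jaws, within the pads' length; the fingertips stand 11 mm ahead of it and the grasp point (between the pads) lies 8 mm behind it; z points along the fingers, y is the line along which they close (so a half turn about z gives the same grasp; the last joint's range is limited). The gripper opens to 85 mm and grips with 20 to 120 N. Pads are 22 mm wide; open, the fingers measure 114 mm over their backs; the gripper's body (76 mm by 85 mm) begins 54 mm behind the grasp point. The pads swing forward as they close: fully open they stand 13 mm farther back than shut.
Start: joints at [1.306, 0.417, -0.01, 1.614, 0.005, 1.111, -0.053], TCP at [0.138, -0.61, 0.242] pointing down, gripper open.
Joint ranges: [-2.81, 2.81], [-0.39, 2.02], [-1.27, 1.25], [0.06, 2.57], [-1.19, 4.33], [0.19, 2], [-2.82, 2.82]. Speed limits (rad/s): [1.89, 1.89, 2.39, 2.39, 3.01, 3.01, 3.01].

INTERFACE

Orientations are given as [roll, pitch, yaw] about the fixed x, y, z axes, in that order (R = Rz(yaw) Ry(pitch) Rx(roll)).
In Python, from plant import manip gives the robot as it stands.
- The arm moves only by the tool servo_tool, never from a script. Its arguments are lists of equal length, an entry for each row: "fingers": the opening in per cent of the stroke, from 0 (shut) to 100 (fully open); "xyz": the shift along the tool's x, y, z in m, a list of three; "delta_rot": the turn, a rotation vector about the tool's x, y, z in rad, a list of three. In form: {"fingers": [fingers, ...], "xyz": [[dx, dy, dz], ...], "delta_rot": [[ax, ay, az], ...]}. A call has 1 to 8 rows; each row shifts and turns the commanded pose from where the row before left it, along the tool's axes as they then stand; what a row does not reach is not made up. A row lasts 1/8 s, in which the tool goes at most 62.5 mm and 10.7 degrees, less where a joint would pass 70% of its speed; a pose out of reach is approached as far as the arm can. A call is refused whole if a number of a shift passes 0.0625 or a number of a turn 0.188, either way. A call with a gripper value outside its range is refused whole. The fingers move at their own pace and stop on an object; the grip force is fixed at half the most. Time passes only in rows, so rows that do not move let the fingers close. It gives the time, the measured TCP pose, the force, the opening and the grip force at its end, in the units of the state.
- manip.state(): the state, without advancing time (a new reading comes with each control period).
- manip.snapshot(name): name is "scene" or "top"; returns a dict with "color" (420x560x3 uint8, red, green, blue), "depth" (420x560 float32, m along the optical axis (not along the pixel's ray), 0 where there is no reading), "fx", "fy", "cx", "cy" (pixels), "R" (3x3) and "t" (3): a world point X has camera coordinates R X + t. Camera axes: x right, y down, z forward; pixel columns grow to the right and rows downward; lengths in m; the calibration is good to about 2 mm. A picture is of the moment at which its call begins.
- manip.job_done(): hands the job in; it is judged then, once.
The state is a dict: "time": time; "q": joint angles; "qd": joint speeds; "joint_efforts": joint torques, N m; "eef_pos": TCP position; "tool_rot": TCP orientation; "contact_force": force on the tool from outside, world axes, zero at the start; "wrist_torque": the same for the moment, N m; "grip_width": opening from 0.0 (shut) to 1.0 (fully open); "grasp_force": force on a finger pad.
Only numpy, scipy, OpenCV 4.12 (cv2) and the standard library are available. Lean on these libraries where they do the work, as an engineer would, in place of code of your own. Each camera call takes 0.05 s, during which the arm holds its last target. There are 200 camera calls.

## Working session

There is one attempt and no reset: what is moved stays moved. The work goes in short steps, Python scripts to look and compute and a tool call to move; the robot and the scene stay as the last step left them, time stands still between calls to the robot, and variables do not carry over. Pictures are saved under pics/ and viewed, at most 10 in all, crops included, and the job is handed in when it is done.

Besides the shell and the picture viewer there is one more tool, called after "Request:" as name(argument=value, ...) on one line, values as JSON. servo_tool: Moves the arm, as the interface text tells. Its arguments: {"type":"object","properties":{"fingers":{"type":"array"},"xyz":{"type":"array"},"delta_rot":{"type":"array"}},"required":["fingers","xyz","delta_rot"]}

```bash
mkdir -p pics
python3 - <<'E'
from plant import manip
import cv2,numpy as np
s=manip.state();print(s)
for n in("scene","top"):
    d=manip.snapshot(n);cv2.imwrite(f"pics/{n}0.png",d["color"][...,::-1]);np.savez(f"{n}0.npz",**d)
E
```

```text
{'time': 0.0, 'q': array([ 1.30651973,  0.41796302, -0.01030393,  1.61416542,  0.00467144,
        1.11069045, -0.05302253]), 'qd': array([ 2.98389603e-04, -7.35577904e-05,  6.16790110e-04, -1.48534874e-03,
       -9.13623346e-04,  7.96570349e-04, -1.04227438e-04]), 'joint_efforts': array([-7.97478660e-04, -8.64436483e+01,  6.78454097e-01, -4.34896910e+01,
        1.91278261e-02,  7.43632409e-03,  3.67725136e-06]), 'eef_pos': array([ 0.13801291, -0.60923538,  0.24167076]), 'tool_rot': array([-3.14039219e+00,  6.45478038e-05,  2.22750477e-01]), 'contact_force': array([0.41896312, 0.3934504 , 0.09769686]), 'wrist_torque': array([ 0.00684034, -0.01069962,  0.01246827]), 'grasp_force': 0.0, 'grip_width': 0.9992589024520826}
```

View pics/top0.png

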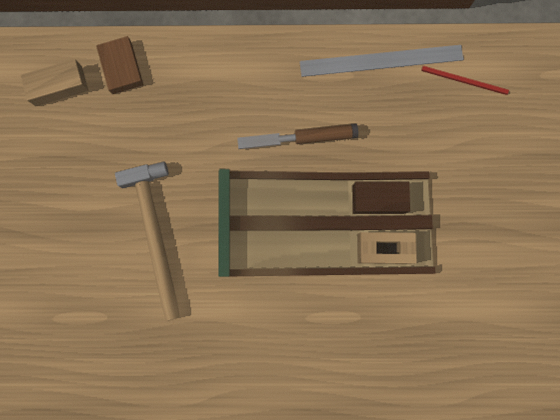

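View pics/scene0.png

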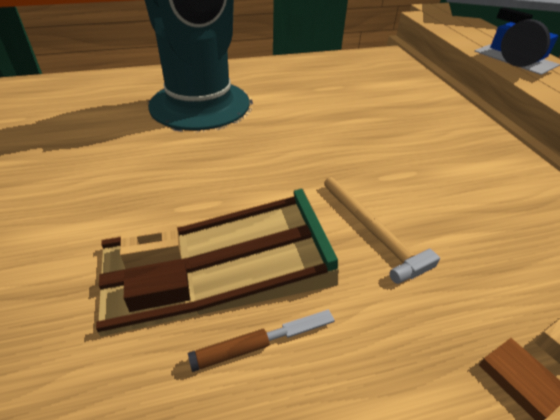

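The top view shows the stop at columns 219–230 (rows 170–275). The pale block is in the lower lane at about (388, 247), with its downhill end near column 417. The brown block is at (382, 197).

```bash
cat > h.py <<'E'
import numpy as np,cv2
def world(d):
    v,u=np.mgrid[:420,:560];z=d["depth"]
    c=np.stack([(u-d["cx"])*z/d["fx"],(v-d["cy"])*z/d["fy"],z],-1)
    return (c-d["t"])@d["R"]
def pale(d,W,mid=None):
    c=d["color"].astype(int);return c
E
python3 - <<'E'
import numpy as np,cv2
from h import *
d=dict(np.load("top0.npz"));W=world(d);print(d["fx"],d["R"].round(3).tolist(),d["t"])
for n,u,v in[("stop",224,180),("stop",225,265),("slope",245,247),("slope",340,247),("slope2",245,198),("slope2",340,198),("foot end",424,250),("brown",380,197),("pale",365,247),("pale",410,247),("pale",388,238),("rail",330,222),("rail",260,223),("rail",420,222),("railout",330,271),("table",500,250)]: print(n,u,v,W[v,u].round(4))
# tops of blocks: points at height 12+36mm 
m=(abs(W[...,2]-.048)<.006)
for n,r0,r1 in(("brown",175,218),("pale",226,268)):
    k=m.copy();k[:r0]=0;k[r1:]=0;k[:,:345]=0;k[:,435:]=0
    P=W[k][:,:2];r=cv2.minAreaRect((P*1000).astype(np.float32));print(n,k.sum(),r,W[k][:,2].mean(),cv2.boxPoints(r).round(1).tolist())
k=abs(W[...,2])>.05
k[:, :210]=0;k[:,236:]=0;k[:160]=0;k[285:]=0
print("stop",cv2.minAreaRect((W[k][:,:2]*1000).astype(np.float32)),W[k][:,2].mean())
E
```

```text
459.8350717424717 [[-0.002, -1.0, -0.008], [-0.99, 0.003, -0.139], [0.139, 0.008, -0.99]] [0.04726979 0.59398247 0.72880593]
stop 224 180 [0.6415 0.1283 0.0679]
stop 225 265 [0.5035 0.1251 0.0663]
slope 245 247 [0.5339 0.0955 0.0376]
slope 340 247 [ 0.5348 -0.0657  0.015 ]
slope2 245 198 [0.6167 0.096  0.0374]
slope2 340 198 [ 0.6198 -0.0675  0.0157]
foot end 424 250 [ 0.5294 -0.2093  0.0138]
brown 380 197 [ 0.6157 -0.1296  0.0483]
pale 365 247 [ 0.5328 -0.1026  0.046 ]
pale 410 247 [ 0.5324 -0.1755  0.0496]
pale 388 238 [ 0.5473 -0.1402  0.0492]
rail 330 222 [ 0.5766 -0.0481  0.0267]
rail 260 223 [0.5733 0.0703 0.0445]
rail 420 222 [ 0.5765 -0.2018  0.0234]
railout 330 271 [ 0.494  -0.0462  0.0292]
table 500 250 [ 0.5296 -0.3445  0.0022]
brown 1658 ((618.053955078125, -132.8387451171875), (90.7292709350586, 50.6817512512207), 89.82709503173828) 0.048486613270379515 [[592.5999755859375, -178.10000610351562], [643.2999877929688, -178.3000030517578], [643.5, -87.5999984741211], [592.9000244140625, -87.4000015258789]]
pale 1430 ((532.8121337890625, -139.2818603515625), (90.86050415039062, 49.47915267944336), 89.83641815185547) 0.048557425610423546 [[507.8999938964844, -184.60000610351562], [557.4000244140625, -184.8000030517578], [557.7000122070312, -93.9000015258789], [508.20001220703125, -93.80000305175781]]
stop ((574.4978637695312, 89.33935546875), (176.41265869140625, 96.5234375), 1.05166757106781) 0.07290331560636257
```

Request:
servo_tool(fingers=[20,20,20,20,20,20,20,20], xyz=[[0,0,0],[0,0,0],[0,0,0],[0,0,0],[0,0,0],[0,0,0],[0,0,0],[0,0,0]], delta_rot=[[0,0,-0.17],[0,0,-0.17],[0,0,-0.17],[0,0,-0.17],[0,0,-0.17],[0,0,-0.17],[0,0,-0.17],[0,0,-0.17]])

```text
time: 1.1
eef_pos: [0.138, -0.6094, 0.2419]
tool_rot: [-3.141, -0.001, 1.588]
contact_force: [0.6, -0.0, 0.1]
grip_width: 0.204
grasp_force: 0.0
```

Request:
servo_tool(fingers=[20,20,20,20,20,20,20,20], xyz=[[0.04,0.043,0],[0.04,0.043,0],[0.04,0.043,0],[0.04,0.043,0],[0.04,0.043,0],[0.04,0.043,0],[0.04,0.043,0],[0.04,0.043,0]], delta_rot=[[0,0,0],[0,0,0],[0,0,0],[0,0,0],[0,0,0],[0,0,0],[0,0,0],[0,0,0]])

```text
time: 2.1
eef_pos: [0.4792, -0.284, 0.2422]
tool_rot: [-3.141, -0.0, 1.583]
contact_force: [-0.4, -0.9, -0.0]
grip_width: 0.197
grasp_force: 0.0
```

Request:
servo_tool(fingers=[20,20,20,20,20,20], xyz=[[0.028,0.029,0],[0.028,0.029,0],[0,0,0],[0,0,0],[0,0,0],[0,0,0]], delta_rot=[[0,0,0],[0,0,0],[0,0.07,0],[0,0.07,0],[0,0,0],[0,0,0]])

```text
time: 2.85
eef_pos: [0.5355, -0.2285, 0.2421]
tool_rot: [-3.141, -0.139, 1.583]
contact_force: [-0.1, 0.5, 0.6]
grip_width: 0.201
grasp_force: 0.0
```

Request:
servo_tool(fingers=[20,20,20,20,20,20,20,20], xyz=[[-0.004,-0.002,0.03],[-0.004,0,0.03],[-0.004,0,0.03],[-0.004,0,0.03],[-0.004,0,0.03],[-0.004,0,0.03],[-0.004,0,0.02],[0,0,0]], delta_rot=[[0,0,0],[0,0,0],[0,0,0],[0,0,0],[0,0,0],[0,0,0],[0,0,0],[0,0,0]])

```text
time: 3.85
eef_pos: [0.5331, -0.2281, 0.0395]
tool_rot: [-3.14, -0.141, 1.583]
contact_force: [0.8, 0.4, 0.5]
grip_width: 0.2
grasp_force: 0.0
```

Run:
```python
from plant import manip
import cv2,numpy as np
d=manip.snapshot("scene");cv2.imwrite("pics/s1.png",cv2.resize(d["color"][160:350,60:360,::-1],None,fx=2.5,fy=2.5))
```

```text
(no output)
```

View pics/s1.png

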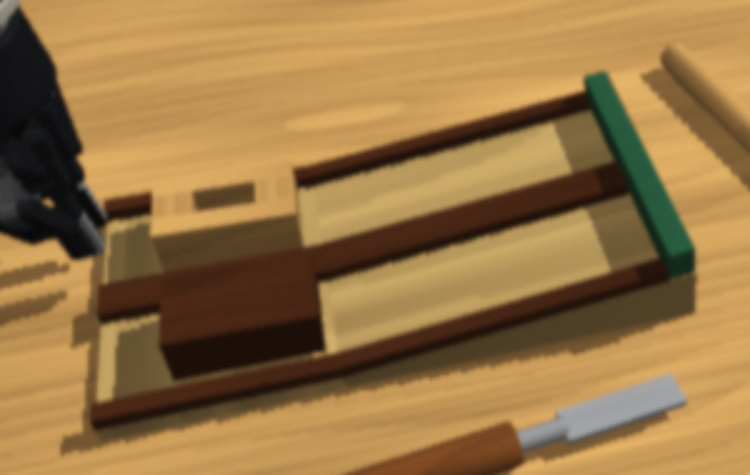

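The fingers are at about (90, 235) in the crop, behind the pale block's downhill end and clear of the rails. I'll push along the level part first.

Request:
servo_tool(fingers=[20,20,20,20,20,20,20,20], xyz=[[0.015,0,0.002],[0.015,0,0.002],[0.015,0,0.002],[0.015,0,0.002],[0.015,0,0.002],[0.015,0,0.002],[0.015,0,0.002],[0.015,0,0.002]], delta_rot=[[0,0,0],[0,0,0],[0,0,0],[0,0,0],[0,0,0],[0,0,0],[0,0,0],[0,0,0]])

```text
time: 4.9
eef_pos: [0.532, -0.1064, 0.0412]
tool_rot: [-3.141, -0.14, 1.583]
contact_force: [0.2, -1.1, -0.6]
grip_width: 0.203
grasp_force: 0.2
```

Request:
servo_tool(fingers=[20,20,20,20,20,20], xyz=[[0.015,0,0],[0.015,0,0],[0.015,0,0],[0.015,0,0],[0,0,0],[0,0,0]], delta_rot=[[0,0,0],[0,0,0],[0,0,0],[0,0,0],[0,0,0],[0,0,0]])

```text
time: 5.65
eef_pos: [0.5314, -0.0485, 0.0496]
tool_rot: [-3.142, -0.14, 1.583]
contact_force: [-0.4, -0.5, 0.5]
grip_width: 0.201
grasp_force: 0.0
```

Run:
```python
from plant import manip
import cv2,numpy as np
a=manip.snapshot("scene");b=manip.snapshot("top");np.savez("top2.npz",**b)
A=cv2.resize(a["color"][160:350,60:360,::-1],(600,380));B=cv2.resize(b["color"][160:285,200:450,::-1],(400,200))
o=np.zeros((580,600,3),np.uint8);o[:380]=A;o[380:,:400]=B;cv2.imwrite("pics/s2.png",o)
```

```text
(no output)
```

View pics/s2.png

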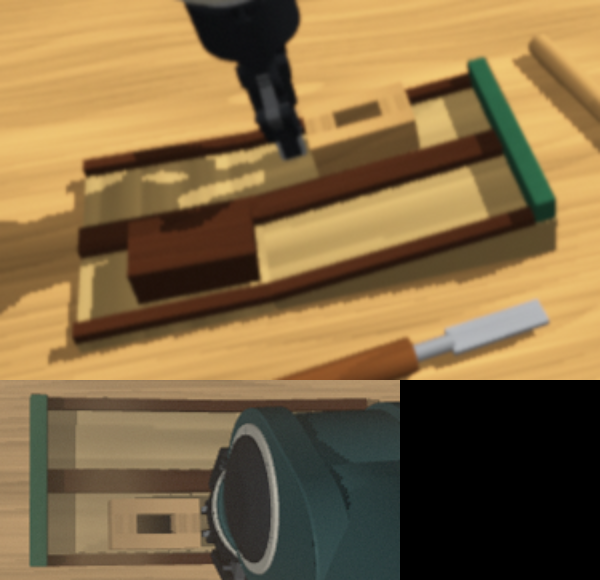

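The block is square in its lane, flat on the slope, with the fingertips at its lower end. In the top view its front edge is at about column 267 and the stop face at about column 230. Next I'll measure the gap.

```bash
cat > gap.py <<'E'
import sys,numpy as np,cv2
from h import *
d=dict(np.load(sys.argv[1]));W=world(d)
# bed frame
th=np.arctan(.1405);ux=-.012
yb=np.array([ux,np.cos(th),np.sin(th)]);yb/=np.linalg.norm(yb);xb=np.array([1,-ux,0]);xb/=np.linalg.norm(xb);zb=np.cross(xb,yb)
o=np.array([.5725,.118,.012+.207*np.sin(th)])
B=np.stack([(W-o)@xb,(W-o)@yb,(W-o)@zb],-1)
k=(abs(B[...,2]-.036)<.006)&(B[...,0]<-.005)&(B[...,0]>-.085)&(B[...,1]<.0)&(B[...,1]>-.2)
k[:,:235]&=True
P=B[k]
lab=cv2.connectedComponents(k.astype(np.uint8))
print("n",k.sum(),"front y pct",np.percentile(P[:,1],[95,99,100]).round(4),"rear",np.percentile(P[:,1],[0,1,5]).round(4),"x",np.percentile(P[:,0],[1,99]).round(4),"z",P[:,2].mean().round(4), cv2.minAreaRect((P[:,:2]*1000).astype(np.float32)))
s=(abs(B[...,2]-.025)<.004)&(abs(B[...,0])<.08)&(B[...,1]>-.02)&(B[...,1]<.04)
print("stop y",np.percentile(B[s][:,1],[1,50,99]).round(4),"x",np.percentile(B[s][:,0],[0,100]))
f=(abs(B[...,2])<.004)&(B[...,1]<-.01)&(B[...,1]>-.05)
print("floor z",B[f][:,2].mean())
E
python3 gap.py top2.npz
```

```text
n 1454 front y pct [-0.0613 -0.0585 -0.0581] rear [-0.1566 -0.1524 -0.1461] x [-0.0691 -0.0205] z 0.0357 ((-44.94579315185547, -107.35166931152344), (49.57182693481445, 98.38487243652344), 0.2513401210308075)
stop y [0.0066 0.0147 0.0229] x [-0.07999223  0.07995502]
floor z -0.00022354681413303988
```

Request:
servo_tool(fingers=[20,20,20,20,20,20,20,20], xyz=[[0.012,0,0],[0.012,0,0],[0.012,0,0],[0.012,0,0],[0.006,0,0],[0.003,0,0],[0,0,0],[0,0,0]], delta_rot=[[0,0,0],[0,0,0],[0,0,0],[0,0,0],[0,0,0],[0,0,0],[0,0,0],[0,0,0]])

```text
time: 6.75
eef_pos: [0.5307, 0.008, 0.0575]
tool_rot: [-3.141, -0.14, 1.582]
contact_force: [-0.3, 0.6, -0.2]
grip_width: 0.199
grasp_force: 0.0
```

```bash
python3 - <<'E'
from plant import manip
import numpy as np
np.savez("top3.npz",**manip.snapshot("top"));print(manip.state()["contact_force"])
E
python3 gap.py top3.npz
```

```text
[ 0.41771071 -0.15874542  0.64299426]
n 1335 front y pct [-0.0072 -0.0042 -0.0041] rear [-0.0933 -0.0897 -0.0841] x [-0.0695 -0.0203] z 0.0356 ((-44.941864013671875, -48.707176208496094), (89.25971221923828, 49.47885513305664), 89.82230377197266)
stop y [0.0066 0.0147 0.0229] x [-0.0799916   0.07978018]
floor z -0.0002293952277106412
```

Request:
servo_tool(fingers=[20,20,20,20,20], xyz=[[0.002,0,0],[0.002,0,0],[0.002,0,0],[0.002,0,0],[0,0,0]], delta_rot=[[0,0,0],[0,0,0],[0,0,0],[0,0,0],[0,0,0]])

```text
time: 7.42
eef_pos: [0.5306, 0.0165, 0.0587]
tool_rot: [3.142, -0.14, 1.583]
contact_force: [-0.3, -1.1, 0.4]
grip_width: 0.199
grasp_force: 0.0
```

Request:
servo_tool(fingers=[20,20], xyz=[[0.001,0,0],[0,0,0]], delta_rot=[[0,0,0],[0,0,0]])

```text
time: 7.68
eef_pos: [0.5306, 0.0173, 0.0588]
tool_rot: [-3.142, -0.14, 1.583]
contact_force: [-0.2, 0.1, 0.2]
grip_width: 0.199
grasp_force: 0.0
```

Request:
servo_tool(fingers=[20,20], xyz=[[0.001,0,0],[0,0,0]], delta_rot=[[0,0,0],[0,0,0]])

```text
time: 7.92
eef_pos: [0.5305, 0.0181, 0.0589]
tool_rot: [-3.141, -0.14, 1.583]
contact_force: [-0.4, -1.6, -0.7]
grip_width: 0.203
grasp_force: 0.7
```

Request:
servo_tool(fingers=[20,20], xyz=[[0.001,0,0],[0,0,0]], delta_rot=[[0,0,0],[0,0,0]])

```text
time: 8.18
eef_pos: [0.5305, 0.0182, 0.059]
tool_rot: [-3.141, -0.139, 1.582]
contact_force: [-0.2, -6.1, -0.1]
grip_width: 0.201
grasp_force: 3.5
```

```bash
python3 - <<'E'
from plant import manip
import numpy as np
np.savez("top4.npz",**manip.snapshot("top"));print(manip.state()["contact_force"])
E
python3 gap.py top4.npz
```

```text
[-0.25673739 -7.09904937 -0.66521278]
n 1107 front y pct [-0.0025 -0.0009 -0.0007] rear [-0.0772 -0.0726 -0.0681] x [-0.0695 -0.0203] z 0.0356 ((-44.91288375854492, -38.99258041381836), (76.4367904663086, 49.440406799316406), 89.86445617675781)
stop y [0.0051 0.0147 0.0229] x [-0.07999799  0.07961137]
floor z -0.0002719149741619797
```

Force rose to 7 N and motion stopped, so the block is seated against the stop. I'll back off downhill, then raise.

Request:
servo_tool(fingers=[20,20,20,20,20,20,20,20], xyz=[[-0.003,0,0],[-0.008,0,0],[-0.015,0,0],[-0.02,0,0],[-0.01,0,-0.03],[0,0,-0.04],[0,0,-0.04],[0,0,-0.03]], delta_rot=[[0,0,0],[0,0,0],[0,0,0],[0,0,0],[0,0,0],[0,0,0],[0,0,0],[0,0,0]])

```text
time: 9.22
eef_pos: [0.5315, -0.0575, 0.1914]
tool_rot: [3.141, -0.14, 1.582]
contact_force: [-0.2, -0.7, -0.7]
grip_width: 0.196
grasp_force: 0.0
```

Request:
servo_tool(fingers=[20,20,20,20,20,20,20,20], xyz=[[-0.04,0,0],[-0.04,0,0],[-0.04,0,0],[-0.04,0,0],[-0.04,0,0],[-0.03,0,0],[0,0,0],[0,0,0]], delta_rot=[[0,0,0],[0,0,0],[0,0,0],[0,0,0],[0,0,0],[0,0,0],[0,0,0],[0,0,0]])

```text
time: 10.22
eef_pos: [0.5338, -0.2837, 0.1576]
tool_rot: [-3.141, -0.141, 1.582]
contact_force: [-0.2, 0.8, -0.3]
grip_width: 0.203
grasp_force: 0.0
```

```bash
python3 - <<'E'
from plant import manip
import numpy as np,cv2
b=manip.snapshot("top");np.savez("top5.npz",**b);cv2.imwrite("pics/t5.png",b["color"][...,::-1])
E
python3 gap.py top5.npz
```

```text
n 1373 front y pct [-0.004  -0.0008 -0.0007] rear [-0.0848 -0.084  -0.081 ] x [-0.0694 -0.0204] z 0.0357 ((-44.885406494140625, -42.75416564941406), (84.04022979736328, 49.45448303222656), 89.9254379272461)
stop y [0.0051 0.0147 0.0229] x [-0.07999621  0.07990534]
floor z -0.00019852025593489008
```

View pics/t5.png

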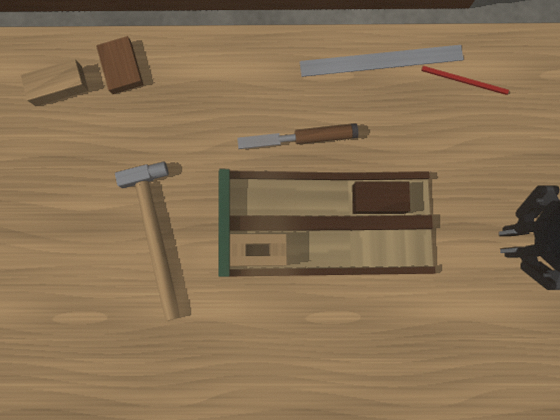

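The pale block (columns 230–287, row 249) is square against the green stop. The brown block is unmoved at (382, 197), and the gripper is clear at the right.

```bash
python3 -c "
from plant import manip
print(manip.job_done())"
```

```text
the job is handed in; nothing more can be done
None
```

I pushed the pale mortised block up its lane to rest square against the green stop, left the brown block where it was, backed the arm clear, and handed the job in at about 10 s; the hand-in gave no verdict.

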